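Open the lens case with the opener and hold the lens barrel seated in the V-block

ROBOT

A 6-joint arm with a two-finger parallel gripper is mounted at the origin on a cart in front of the work surface, level with it; the furniture and walls round the work are solid. World frame = base frame: x ahead of the robot, y to its left, z up, the work surface at z = 0. Lengths are in m, angles in degrees, forces in N, time in s.
With the tool pointing down it reaches from about 0.3 to 0.75 m from the base axis. Payload 8.5 kg.
Tool frame: the origin (TCP) lies on the mounting face of the last link; the fingertips stand tip_extent ahead of it and the grasp point (between the pads) lies 155 mm ahead of it (tip_extent is the distance from the TCP to the fingertips, in m); z points along the fingers, y is the line along which they close (so a half turn about z gives the same grasp; the last joint's range is limited). The gripper opens to 85 mm and grips with 20 to 120 N. Pads are 22 mm wide; open, the fingers measure 114 mm over their backs; the gripper's body (76 mm by 85 mm) begins 54 mm behind the grasp point. The pads swing forward as they close: fully open they stand 13 mm farther back than shut.
Start: joints at [-82.924, 21.807, 74.336, -0, 83.858, -12.336], TCP at [0.183, -0.519, 0.405] pointing down, gripper open.
Joint ranges: [-178.18, 178.18], [-50.72, 133.34], [12.68, 142.11], [-81.47, 261.47], [9.98, 163.14], [-165.26, 165.26]. Speed limits (degrees/s): [136.94, 136.94, 180, 180, 180, 180].

INTERFACE

Orientations are given as a 3x3 rotation matrix whose columns are the frame's x, y, z axes.
In Python, from rig import observe, get_image, camera_params, close_job, tip_extent gives the robot as it stands.
- The arm moves only by the shell command python3 -m creep 'ROWS' [FORCE]. ROWS is JSON, a list of rows, each an object with "jaw": the gripper's target within -1 to 1 (shut at 1, half-way at 0, fully open at -1); "travel": the shift along the world's x, y, z in mm, a list of three; "roll": the turn about the world's z in rad. A call has 1 to 12 rows; each row is the pose to reach, as a shift and turn from the pose commanded when the call began; what a row does not reach only later rows make up. A row lasts 1/10 s, in which the tool goes at most 50 mm and 8.59 degrees, less where a joint would pass 70% of its speed; a pose out of reach is approached as far as the arm can. A call with a gripper value outside its range is refused whole. The fingers move at their own pace and stop on an object; FORCE is the grip in N (left out, the last holds). Time passes only in rows, so rows that repeat a pose let the fingers close. It gives the time, the measured TCP pose, the force, the opening and the grip force at its end, in the units of the state.
- observe(): the state, without advancing time (a new reading comes with each control period).
- get_image(name): name is "scene" or "top"; returns (picture, depth): 480x640x3 uint8, red, green, blue; 480x640 float32, m along the optical axis (not along the pixel's ray), 0 where there is no reading.
- camera_params(name): a dict with "mtx" (3x3 intrinsics, pixels), "dist_coeffs" ([k1, k2, p1, p2, k3] as OpenCV has them; the pictures are not rectified), "extrinsics" (4x4, takes a point from camera to world coordinates). Camera axes: x right, y down, z forward; pixel columns grow to the right and rows downward; lengths in m; the calibration is good to about 2 mm. A picture is of the moment at which its call begins. camera_params takes no time and is no camera call.
- close_job(): hands the job in; it is judged then, once.
The state is a dict: "time_s": time; "q": joint angles; "qvel": joint speeds; "joint_efforts": joint torques, N m; "position": TCP position; "tool_rot": TCP orientation; "ft_force": force on the tool from outside, world axes, zero at the start; "wrist_torque": the same for the moment, N m; "grip_width": finger opening in m; "gripper_force": force on a finger pad.
Only numpy, scipy, OpenCV 4.12 (cv2) and the standard library are available. Lean on these libraries where they do the work, as an engineer would, in place of code of your own. Each camera call takes 0.05 s, during which the arm holds its last target. There are 200 camera calls.

TASK

Take the orange-handled opener, push its thin blade into the slit under the front of the white lens case's hood and lever the hood up until it falls fully open (the gripper itself must not push the hood), then lay the opener down on the worktop. Take the black lens barrel out of the case and seat it lengthwise, centred, in the V-block, resting on both sloping flanks. Finish while still holding it there, pressed down gently with 10 to 15 N and bearing on both flanks; do not let go, and leave the bystanding things where they are.

Things in the scene. Friction and masses are not known exactly. Their poses are not given: they have to be found in the camera images.
- opener: Pry tool lying flat: orange handle 90 long x 14 wide x 18 high, then a steel blade 3 thick and 20 wide in the middle of the handle's height (z 7.5 to 10.5). Origin: underside of the handle at the middle of its length. x points along the tool to the blade, whose end is 119 from the origin; the blade stands free from 47 to 119. 60 g. Grip the handle across its 14 mm.
- opener_tip (a point): Middle of the blade's end, at mid-thickness; 119 mm ahead of and 9 mm above the opener's origin; same axes.
- case: Fixed lens case: grey base 100 (x) x 160 (y) x 30 high, white hood 104 x 160 x 52 on it, hinged at the back. Origin: centre of the underside; front faces -x. A slit z 30 to 43 runs along the front below the hood's front wall, with 28 mm free behind the wall. Inside, the barrel lies along y at x = -10, axis 56 above the worktop, on two saddles 46 x 12 at y = +-45, up to z = 47.
- case_lid (a joint): Hood angle, rad: 0 shut, 1.9 fully open (stop). It moves easily (80 g, damped, light opening spring): below about 0.6 it falls shut, beyond about 0.8 it swings open by itself and stays, once the blade no longer catches it (a blade pulled straight back along the wall can drag it; first lower the blade clear).
- case_lip (a point): On the hood: middle of the lower edge of its front wall (4 mm thick), the edge that the blade lifts; moves with the hood. Shut, it is 52 in front of the case's centre and 43 above the worktop.
- case_hinge (a point): Middle of the hood's hinge line, at the back of the case: x = +50, z = 32 in the case frame; the line runs along the case's y.
- barrel: Lens barrel: black cylinder 32 mm diameter, 120 long, with brass rings and glass ends; 0.13 to 0.23 kg. Origin on its axis at mid-length, x along its axis; both ends are alike. It starts in the case under the hood.
- vblock: V-block fixed to the worktop: aluminium base plate 136 (x) x 72 (y) x 8, on it two dark 90-degree V uprights, each 20 long (|x| 38 to 58), 56 wide, 48 high, with a 76 mm gap between them, open to both sides, for the fingers. The groove runs along x. Origin: centre of the plate's underside.
- v_left: The two flanks on the +y side of the V-block; they slope at 45 degrees. Its origin and axes are those of the V-block.
- v_right: The two flanks on the -y side of the V-block; as v_left. (Between the lens case and the V-block a white bench instrument, about 0.24 m wide and 0.21 m high, stands fixed on the worktop from 0.48 m ahead of the robot on; carry things round it on the robot's side, or over it.)
- v_seat (a point): Where the barrel's centre lies when fully seated: 52 above the worktop, over the middle of the V-block; x along the groove.
- tape_roll: Bystander: pink roll of tape 52 x 52 x 22, origin under its centre.
- amber_bottle: Bystander: brown bottle 58 x 58 x 115, origin under its centre.
- dishes: Bystander: round stack of dishes 82 x 82 x 22, origin under its centre.
- timer: Bystander: white kitchen-type timer 47 x 68 x 66, origin under its centre.

How it is judged:
By the outcome, as a careful person would: the job done as asked, in the order asked, and still so for the second after the job is handed in, while the arm keeps its last pose, push and grip.
It also fails if it takes over 72 s, if anything falls off the work surface, if the arm or the gripper's body presses on something with over 40 N, if the wrist force passes 120 N, or if a joint passes its speed limit or range.

## Working session

There is one attempt and no reset: what is moved stays moved. The work goes in short steps, Python scripts to look and compute and a shell command to move; the robot and the scene stay as the last step left them, time stands still between calls to the robot, and variables do not carry over. Pictures are saved under pics/ and viewed, at most 13 in all, crops included, and the job is handed in when it is done.

```bash
ls; mkdir -p pics
python3 - <<'E'
from rig import *
import cv2
print(tip_extent if not callable(tip_extent) else tip_extent())
print(observe())
for n in("scene","top"):
    im,d=get_image(n); cv2.imwrite(f"pics/{n}0.png",im[:,:,::-1]); 
    import numpy as np; np.save(f"{n}0.npy",d)
    print(camera_params(n))
E
```

```text
pics
0.1734
{'time_s': 0.0, 'q': array([-8.29242396e+01,  2.18410409e+01,  7.43859097e+01,  4.71326230e-04,
        8.38576837e+01, -1.23369102e+01]), 'qvel': array([-0.01381551, -0.03016105, -0.04713975,  0.00459142,  0.02122659,
        0.01752048]), 'joint_efforts': array([ 1.94954446e-03, -4.48456085e+01, -2.31276602e+01, -4.65599680e-05,
        4.71816107e-03,  2.96802148e-05]), 'position': array([ 0.1827855 , -0.51868723,  0.40410431]), 'tool_rot': array([[ 9.43149502e-01,  3.32368750e-01, -1.73840740e-04],
       [ 3.32368638e-01, -9.43148417e-01,  1.46690488e-03],
       [ 3.23595724e-04, -1.44128982e-03, -9.99998909e-01]]), 'ft_force': array([ 0.23608398,  0.43446   , -1.03871946]), 'wrist_torque': array([-0.04499953, -0.01932125,  0.02992934]), 'gripper_force': 0.0, 'grip_width': 0.08539271709395789}
{'mtx': array([[557.43031262,   0.        , 324.00676974],
       [  0.        , 557.43031262, 247.85067704],
       [  0.        ,   0.        ,   1.        ]]), 'dist_coeffs': array([-0.08690923,  0.        ,  0.        ,  0.        ,  0.        ]), 'extrinsics': array([[ 0.76258803, -0.36155142,  0.53641408, -0.29181148],
       [-0.64663564, -0.40305832,  0.64761589, -0.89830448],
       [-0.01794029, -0.84072859, -0.54115948,  0.94270251],
       [ 0.        ,  0.        ,  0.        ,  1.        ]])}
{'mtx': array([[462.67299325,   0.        , 315.47712781],
       [  0.        , 462.67299325, 239.31367859],
       [  0.        ,   0.        ,   1.        ]]), 'dist_coeffs': array([-0.0101173,  0.       ,  0.       ,  0.       ,  0.       ]), 'extrinsics': array([[ 0.01111639, -0.98125358,  0.19240021,  0.35556443],
       [-0.99984318, -0.01356037, -0.01139039,  0.14041434],
       [ 0.01378588, -0.19224341, -0.98125044,  1.18266663],
       [ 0.        ,  0.        ,  0.        ,  1.        ]])}
```

View pics/scene0.png

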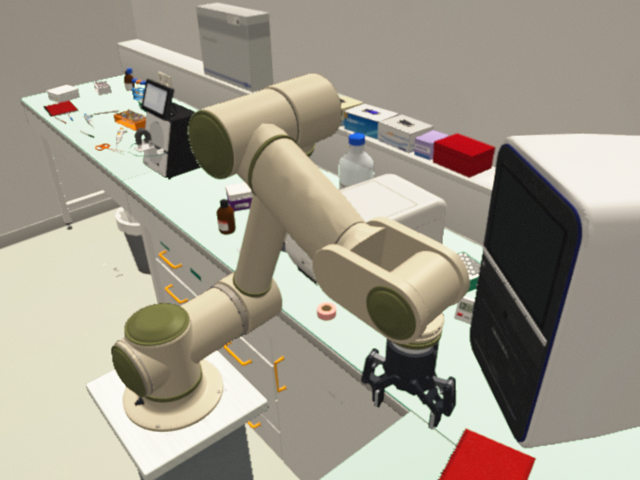

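View pics/top0.png

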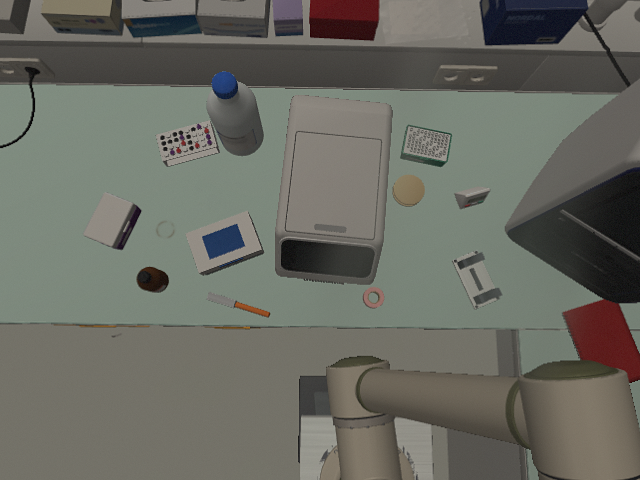

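The top view shows the opener (handle ≈(250,308), blade to the left ≈(215,298)), the case at (225,242) and the V-block at (476,279). The tape is at (373,297), the bottle at (152,279). I'll measure them from the depth.

```bash
cat > h.py <<'E'
from rig import *
import numpy as np, cv2
def cloud(n,d):
    p=camera_params(n); v,u=np.mgrid[0:480,0:640]
    uv=np.stack([u,v],-1).reshape(-1,1,2).astype(np.float64)
    r=cv2.undistortPoints(uv,p["mtx"],p["dist_coeffs"]).reshape(480,640,2)
    c=np.concatenate([r*d[...,None],d[...,None]],-1)
    E=p["extrinsics"]; return c@E[:3,:3].T+E[:3,3]
def pix(n,u,v,z):
    p=camera_params(n);E=p["extrinsics"]
    r=cv2.undistortPoints(np.array([[[u,v]]],float),p["mtx"],p["dist_coeffs"])[0,0]
    w=E[:3,:3]@[r[0],r[1],1]; return E[:3,3]+w*(z-E[2,3])/w[2]
def rect(P):
    c,s,a=cv2.minAreaRect((P[:,:2]*1000).astype(np.float32)); b=cv2.boxPoints((c,s,a))
    e=b[1]-b[0] if np.linalg.norm(b[1]-b[0])>np.linalg.norm(b[2]-b[1]) else b[2]-b[1]
    return np.round(c,1),np.round(s,1),round(float(np.degrees(np.arctan2(e[1],e[0]))),2)
E
python3 - <<'E'
from h import *
im=cv2.imread("pics/top0.png"); d=np.load("top0.npy"); W=cloud("top",d)
def sel(u0,u1,v0,v1,z0,z1,m=None):
    w=W[v0:v1,u0:u1]; k=(w[...,2]>z0)&(w[...,2]<z1)
    if m is not None:k&=m[v0:v1,u0:u1]
    return w[k]
hsv=cv2.cvtColor(im,cv2.COLOR_BGR2HSV)
org=(hsv[...,0]<20)&(hsv[...,1]>150)
print("table z",np.median(sel(260,275,290,300,-1,1)[:,2]), "region",np.median(sel(420,440,240,300,-1,1)[:,2]))
P=sel(180,270,205,280,.07,.095);print("case top",rect(P),np.median(P[:,2]))
P=sel(200,280,285,325,-.1,.1,org);print("handle",rect(P),np.median(P[:,2]),len(P))
P=sel(200,240,285,312,.006,.02,~org);print("blade",rect(P),np.median(P[:,2]),len(P))
P=sel(445,510,240,315,.038,.06);print("uprights",rect(P),np.median(P[:,2]),len(P))
P=sel(445,510,240,315,.005,.06);print("vb all",rect(P),len(P))
P=sel(200,280,285,325,.003,.1);print("opener all",rect(P),len(P))
P=sel(270,400,90,290,.03,.3);print("instr",P.min(0),P.max(0))
c=cv2.resize(im[200:325,130:290],None,fx=4.5,fy=4.5,interpolation=cv2.INTER_CUBIC)
cv2.imwrite("pics/c1.png",c)
E
```

```text
table z -0.00015699374217770234 region -0.00024516937480889567
case top (array([561.9, 350.3]), array([108.3, 160.7]), -68.48) 0.08373458591826144
handle (array([405.3, 282.7]), array([87.8, 11.6]), 73.5) 0.017528589190905164 169
blade (array([425.7, 355.3]), array([87.9, 20. ]), 73.47) 0.01037519777303042 235
uprights (array([ 487.9, -285.3]), array([115.9,  57.7]), 23.01) 0.04605567906204966 270
vb all (array([ 497.3, -285.3]), array([185.5, 164.7]), 0.55) 1448
opener all (array([416.8, 316.3]), array([ 97.8, 199.7]), -89.23) 633
instr [ 0.464116   -0.04641801  0.03199974] [0.89428806 0.2233162  0.2110865 ]
```

View pics/c1.png

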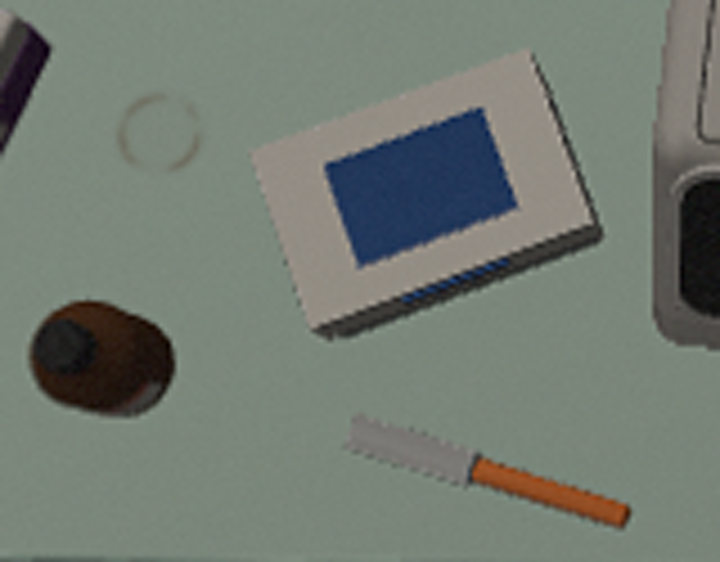

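The case front faces the robot: its dark slit runs along the lower edge, crop (315,333)–(600,238). The blade points away to the left, so the opener's yaw is about 73.5° and the case's about 21.5°. Next I go above the opener.

```bash
python3 -m creep '[{"jaw":-1,"travel":[222,801,-60],"roll":0.944},{"jaw":-1,"travel":[222,801,-60],"roll":0.944},{"jaw":-1,"travel":[222,801,-60],"roll":0.944},{"jaw":-1,"travel":[222,801,-60],"roll":0.944},{"jaw":-1,"travel":[222,801,-60],"roll":0.944},{"jaw":-1,"travel":[222,801,-60],"roll":0.944},{"jaw":-1,"travel":[222,801,-60],"roll":0.944},{"jaw":-1,"travel":[222,801,-60],"roll":0.944},{"jaw":-1,"travel":[222,801,-60],"roll":0.944},{"jaw":-1,"travel":[222,801,-60],"roll":0.944},{"jaw":-1,"travel":[222,801,-60],"roll":0.944},{"jaw":-1,"travel":[222,801,-60],"roll":0.944}]' 80
python3 - <<'E'
from h import *
o=observe();print(np.round(o["position"],4),np.degrees(np.arctan2(o["tool_rot"][1,1],o["tool_rot"][0,1])),o["q"].round(1))
im,d=get_image("top");W=cloud("top",d)
def s(u0,u1,v0,v1,z0,z1):
    w=W[v0:v1,u0:u1];return w[(w[...,2]>z0)&(w[...,2]<z1)]
P=s(445,510,240,315,.038,.06);print(rect(P),len(P))
P=s(445,507,243,312,.005,.06);P=P[(abs(P[:,0]-.488)<.1)&(abs(P[:,1]+.285)<.09)];print(rect(P))
P=s(180,270,205,280,.078,.095);print("case",rect(P))
c=cv2.resize(im[235:325,360:520,::-1],None,fx=4.5,fy=4.5,interpolation=cv2.INTER_CUBIC);cv2.imwrite("pics/v1.png",c)
E
```

```text
time_s: 1.3
position: [0.3424, 0.0602, 0.3615]
tool_rot: [[0.284, 0.959, 0.001], [0.959, -0.284, -0.0], [-0.0, 0.001, -1.0]]
ft_force: [1.9, -1.0, 0.5]
grip_width: 0.0852
gripper_force: 0.0
[0.3424 0.0602 0.3615] -16.505162975884126 [ -9.8   3.8 106.9  -0.   69.3   6.7]
(array([ 487.7, -284.6]), array([115.8,  58. ]), 22.72) 276
(array([ 496.4, -286.3]), array([155.8, 169.9]), -3.93)
case (array([562. , 350.2]), array([108.7, 160.5]), -67.77)
```

View pics/v1.png

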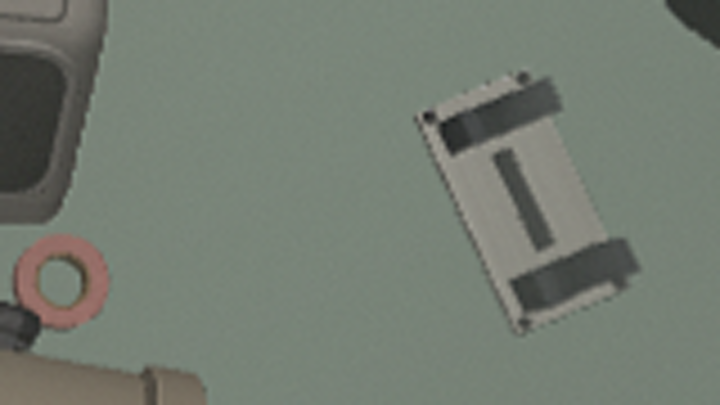

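The picture shows the V-block's plate with corners ≈(415,115) and (520,335) in the crop. Its groove marker runs (500,150)→(545,248). I'll compute yaws from these corners and finish the move.

```bash
python3 -m creep '[{"jaw":-1,"travel":[63,223,-60],"roll":0},{"jaw":-1,"travel":[63,223,-60],"roll":0},{"jaw":-1,"travel":[63,223,-60],"roll":0},{"jaw":-1,"travel":[63,223,-60],"roll":0},{"jaw":-1,"travel":[63,223,-60],"roll":0},{"jaw":-1,"travel":[63,223,-60],"roll":0},{"jaw":-1,"travel":[63,223,-60],"roll":0},{"jaw":-1,"travel":[63,223,-60],"roll":0}]'
python3 - <<'E'
from h import *
def f(L,u0,v0,z): return np.array([pix("top",u0+u/4.5,v0+v/4.5,z)*1000 for u,v in L])
an=lambda e:np.degrees(np.arctan2(e[1],e[0]))
C=f([(250,152),(530,50),(600,235),(315,330)],130,200,.082);print(C.round(),C.mean(0),an(C[1]-C[0]),an(C[2]-C[3]),an(C[0]-C[3]),an(C[1]-C[2]))
V=f([(415,115),(520,335),(632,287)],360,235,.008);print(V.round(),an(V[0]-V[1]),an(V[1]-V[2]))
V=f([(500,150),(545,248)],360,235,.008);print(V.round(),an(V[0]-V[1]))
V=f([(440,125),(553,78),(640,270),(525,312)],360,235,.048);print(V.round(),V.mean(0),an(V[0]-V[3]),an(V[1]-V[2]))
O=f([(474,468),(626,516),(350,432)],130,200,.01);print(O.round(),an(O[0]-O[1]),an(O[2]-O[1]))
o=observe();print(np.round(o["position"],4))
E
```

```text
time_s: 2.15
position: [0.4055, 0.2802, 0.3017]
tool_rot: [[0.285, 0.959, -0.0], [0.959, -0.285, -0.0], [-0.0, -0.0, -1.0]]
ft_force: [0.4, -0.2, 0.8]
grip_width: 0.0853
gripper_force: 0.0
[[581. 443.  82.]
 [639. 294.  82.]
 [538. 253.  82.]
 [485. 402.  82.]] [560.77505068 347.8813871   82.        ] -68.3780919098776 -70.42682147459814 22.970311637272545 22.188872494112328
[[ 535. -226.    8.]
 [ 411. -280.    8.]
 [ 438. -345.    8.]] 23.381539744551066 112.89514176737799
[[ 515. -274.    8.]
 [ 460. -297.    8.]] 22.196210518246517
[[ 523. -227.   48.]
 [ 551. -292.   48.]
 [ 445. -334.   48.]
 [ 421. -269.   48.]] [ 485.07253475 -280.50886365   48.        ] 22.178628898769663 21.5191112424662
[[417. 326.  10.]
 [392. 241.  10.]
 [436. 396.  10.]] 73.43518971537515 74.02838270646667
[0.4055 0.2802 0.3017]
```

```bash
python3 -m creep '[{"jaw":-1,"travel":[0,3,-50],"roll":0},{"jaw":-1,"travel":[0,3,-90],"roll":0},{"jaw":-1,"travel":[0,3,-110],"roll":0},{"jaw":-1,"travel":[0,3,-122],"roll":0},{"jaw":-1,"travel":[0,3,-122],"roll":0},{"jaw":1,"travel":[0,3,-122],"roll":0},{"jaw":1,"travel":[0,3,-122],"roll":0},{"jaw":1,"travel":[0,3,-122],"roll":0},{"jaw":1,"travel":[0,3,-122],"roll":0},{"jaw":1,"travel":[0,3,-122],"roll":0},{"jaw":1,"travel":[0,3,-122],"roll":0},{"jaw":1,"travel":[0,3,-122],"roll":0}]' 80; python3 -c "
import rig;print(rig.tip_extent)"
```

```text
time_s: 3.35
position: [0.4056, 0.284, 0.1802]
tool_rot: [[0.284, 0.959, 0.001], [0.959, -0.284, 0.0], [0.0, 0.001, -1.0]]
ft_force: [-1.8, -1.3, 6.3]
grip_width: 0.0116
gripper_force: 78.9
0.1734
```

```bash
python3 -m creep '[{"jaw":1,"travel":[-10,-3,15],"roll":0},{"jaw":1,"travel":[-25,-7,40],"roll":0},{"jaw":1,"travel":[-41,-13,50],"roll":-0.1},{"jaw":1,"travel":[-41,-13,50],"roll":-0.2},{"jaw":1,"travel":[-41,-13,50],"roll":-0.3},{"jaw":1,"travel":[-41,-13,50],"roll":-0.4},{"jaw":1,"travel":[-41,-13,50],"roll":-0.5},{"jaw":1,"travel":[-41,-13,50],"roll":-0.6},{"jaw":1,"travel":[-41,-13,50],"roll":-0.7},{"jaw":1,"travel":[-41,-13,50],"roll":-0.8},{"jaw":1,"travel":[-41,-13,50],"roll":-0.9},{"jaw":1,"travel":[-41,-13,50],"roll":-0.902}]'
python3 -m creep '[{"jaw":1,"travel":[0,0,-10],"roll":0},{"jaw":1,"travel":[0,0,-20],"roll":0},{"jaw":1,"travel":[0,0,-20],"roll":0},{"jaw":1,"travel":[0,0,-20],"roll":0}]'
python3 - <<'E'
from h import *
o=observe();print(np.round(o["position"],4),o["q"].round())
im,d=get_image("scene");cv2.imwrite("pics/s2.png",im[:,:,::-1]); 
im,d=get_image("top");W=cloud("top",d);np.save("W.npy",W)
c=cv2.resize(im[200:330,150:310,::-1],None,fx=4.5,fy=4.5,interpolation=cv2.INTER_CUBIC);cv2.imwrite("pics/c2.png",c)
E
```

```text
time_s: 4.55
position: [0.3646, 0.271, 0.2296]
tool_rot: [[0.929, 0.371, -0.0], [0.371, -0.929, -0.0], [-0.0, 0.0, -1.0]]
ft_force: [-0.5, 1.0, -0.6]
grip_width: 0.0114
gripper_force: 78.3
time_s: 4.95
position: [0.3646, 0.271, 0.2091]
tool_rot: [[0.928, 0.372, -0.001], [0.372, -0.928, -0.0], [-0.001, -0.0, -1.0]]
ft_force: [0.2, 0.3, 0.3]
grip_width: 0.0113
gripper_force: 78.3
[0.3646 0.271  0.2091] [ 22.  28. 105.   0.  48.  90.]
```

View pics/c2.png

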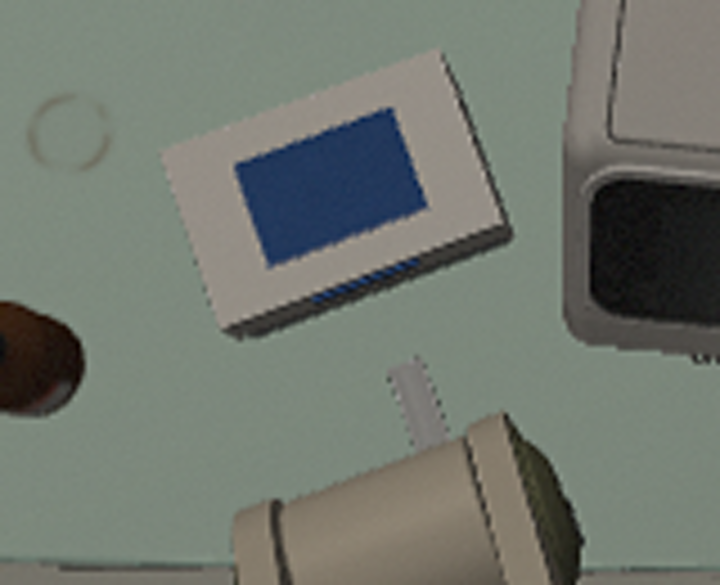

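View pics/s2.png

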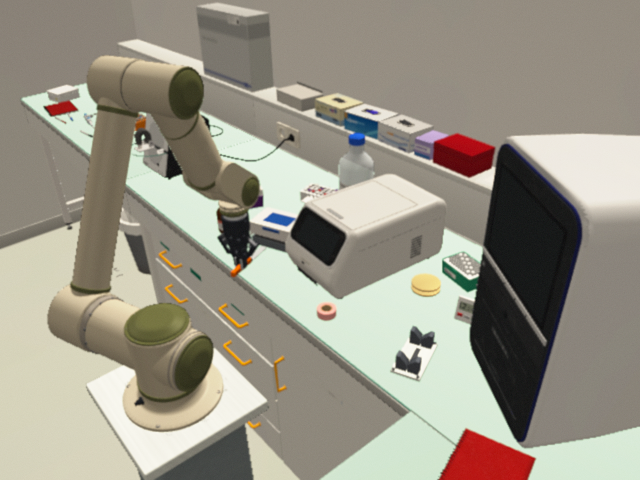

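The blade sticks out ahead of the wrist (end corners (388,376),(420,357) in the crop), pointing at the slit, and the opener is held. I'll check its pitch, height and tip in the case frame.

Run:
```python
from h import *
W=np.load("W.npy"); w=W[278:300,234:252].reshape(-1,3); w=w[(w[:,2]>.02)&(w[:,2]<.07)]
a=np.radians(21.8);R=np.array([[np.cos(a),np.sin(a)],[-np.sin(a),np.cos(a)]])
c=(w[:,:2]-[.562,.350])@R.T*1000; z=w[:,2]*1000
k=(abs(c[:,1])<25)&(c[:,0]<-60);c=c[k];z=z[k]
print(len(z),np.polyfit(c[:,0]+100,z,1),c.min(0),c.max(0),z.min(),z.max())
print(rect(c/1000))
# case faces in case frame
w=W[200:285,180:275].reshape(-1,3);cc=(w[:,:2]-[.562,.350])@R.T*1000;zz=w[:,2]*1000
t=(zz>75)&(zz<95)&(abs(cc[:,0])<80)&(abs(cc[:,1])<100);print(np.percentile(cc[t],[.5,1,99,99.5],axis=0).round(1),np.median(zz[t]))
for lo,hi in((-70,-30),(-20,20),(30,70)):
    m=t&(cc[:,1]>lo)&(cc[:,1]<hi);print(lo,np.percentile(cc[m,0],[1,99]))
```

```text
161 [-6.61826217e-03  3.91289467e+01] [-143.74662393  -10.29556845] [-95.32107314   9.55565559] 33.16750457794115 46.47155417188542
(array([-119.6,   -0.4]), array([48.4, 19.8]), 0.2)
[[-52.2 -79.2]
 [-51.1 -78.4]
 [ 52.3  78.6]
 [ 52.9  79.4]] 83.85197991123627
-70 [-50.16115203  52.36583302]
-20 [-52.55922966  52.37760522]
30 [-50.5323769   51.75503826]
```

```bash
python3 -m creep '[{"jaw":1,"travel":[9,4,-1.5],"roll":0},{"jaw":1,"travel":[19,7.5,-1.5],"roll":0},{"jaw":1,"travel":[28,11,-1.5],"roll":0},{"jaw":1,"travel":[37,15,-1.5],"roll":0},{"jaw":1,"travel":[44,17.5,-1.5],"roll":0},{"jaw":1,"travel":[50,20,-1.5],"roll":0},{"jaw":1,"travel":[56,22.5,-1.5],"roll":0},{"jaw":1,"travel":[56,22.5,-1.5],"roll":0}]'
```

```text
time_s: 5.85
position: [0.4213, 0.2937, 0.208]
tool_rot: [[0.928, 0.372, 0.001], [0.372, -0.928, 0.0], [0.001, 0.0, -1.0]]
ft_force: [-0.8, -0.1, -0.0]
grip_width: 0.0117
gripper_force: 78.3
```

```bash
python3 -m creep '[{"jaw":1,"travel":[0.5,0,8],"roll":0},{"jaw":1,"travel":[1.5,0.6,15],"roll":0},{"jaw":1,"travel":[4,1.6,25],"roll":0},{"jaw":1,"travel":[7.4,3,35],"roll":0},{"jaw":1,"travel":[12.5,5,45],"roll":0},{"jaw":1,"travel":[18.5,7.4,55],"roll":0},{"jaw":1,"travel":[26.5,10.6,65],"roll":0},{"jaw":1,"travel":[36,14.5,75],"roll":0},{"jaw":1,"travel":[43,17.3,80],"roll":0},{"jaw":1,"travel":[51,20.4,85],"roll":0},{"jaw":1,"travel":[65,26,93],"roll":0},{"jaw":1,"travel":[65,26,93],"roll":0}]'
python3 - <<'E'
from h import *
im,d=get_image("top");W=cloud("top",d)
w=W[120:300,150:290].reshape(-1,3)
a=np.radians(21.8);R=np.array([[np.cos(a),np.sin(a)],[-np.sin(a),np.cos(a)]])
c=(w[:,:2]-[.562,.350])@R.T*1000; z=w[:,2]*1000
for y0 in(-60,50):
    m=(abs(c[:,1]-y0)<12)&(z>20);o=np.argsort(c[m,0]);print(np.c_[c[m,0],z[m]][o][::12].round().tolist())
E
```

```text
time_s: 7.05
position: [0.4866, 0.3198, 0.3015]
tool_rot: [[0.928, 0.372, 0.001], [0.372, -0.928, 0.001], [0.001, -0.0, -1.0]]
ft_force: [1.2, 1.0, -4.8]
grip_width: 0.0114
gripper_force: 78.2
[[-196.0, 455.0], [-193.0, 456.0], [-191.0, 452.0], [-189.0, 454.0], [-188.0, 386.0], [-186.0, 456.0], [-184.0, 456.0], [-183.0, 456.0], [-181.0, 457.0], [-179.0, 456.0], [-178.0, 416.0], [-176.0, 398.0], [-174.0, 459.0], [-173.0, 458.0], [-171.0, 454.0], [-169.0, 421.0], [-168.0, 458.0], [-166.0, 457.0], [-164.0, 408.0], [-163.0, 457.0], [-161.0, 426.0], [-159.0, 456.0], [-158.0, 455.0], [-156.0, 411.0], [-154.0, 377.0], [-152.0, 453.0], [-150.0, 452.0], [-148.0, 451.0], [-147.0, 453.0], [-145.0, 382.0], [-143.0, 450.0], [-142.0, 452.0], [-139.0, 421.0], [-138.0, 451.0], [-136.0, 372.0], [-134.0, 420.0], [-133.0, 448.0], [-130.0, 445.0], [-129.0, 446.0], [-127.0, 389.0], [-125.0, 422.0], [-123.0, 446.0], [-122.0, 401.0], [-120.0, 446.0], [-118.0, 443.0], [-117.0, 415.0], [-115.0, 443.0], [-114.0, 419.0], [-112.0, 439.0], [-111.0, 439.0], [-109.0, 441.0], [-108.0, 442.0], [-107.0, 439.0], [-106
[... 2944 characters left out ...]
], [-60.0, 426.0], [-58.0, 422.0], [-56.0, 423.0], [-54.0, 422.0], [-52.0, 420.0], [-50.0, 419.0], [-48.0, 405.0], [-45.0, 412.0], [-42.0, 408.0], [33.0, 138.0], [36.0, 141.0], [38.0, 137.0], [41.0, 140.0], [43.0, 142.0], [45.0, 142.0], [48.0, 145.0], [50.0, 142.0], [53.0, 143.0], [55.0, 144.0], [58.0, 146.0], [60.0, 145.0], [63.0, 143.0], [74.0, 119.0], [89.0, 82.0], [264.0, 46.0], [268.0, 43.0], [272.0, 45.0], [274.0, 43.0], [278.0, 50.0], [281.0, 46.0], [285.0, 51.0], [290.0, 40.0], [293.0, 49.0], [296.0, 52.0], [300.0, 51.0], [305.0, 39.0], [309.0, 39.0], [312.0, 41.0], [316.0, 45.0], [320.0, 46.0], [323.0, 52.0], [326.0, 41.0], [329.0, 50.0], [333.0, 40.0], [338.0, 47.0], [342.0, 41.0]]
```

```bash
python3 -m creep '[{"jaw":1,"travel":[0,0,-10],"roll":0},{"jaw":1,"travel":[0,0,-22],"roll":0},{"jaw":1,"travel":[0,0,-22],"roll":0},{"jaw":1,"travel":[-10,-4,-24],"roll":0},{"jaw":1,"travel":[-28,-11,-24],"roll":0},{"jaw":1,"travel":[-56,-22,-24],"roll":0},{"jaw":1,"travel":[-84,-33,-24],"roll":0},{"jaw":1,"travel":[-112,-45,-24],"roll":0},{"jaw":1,"travel":[-130,-55,-24],"roll":0},{"jaw":1,"travel":[-130,-55,-24],"roll":0}]'
python3 - <<'E'
from h import *
im,d=get_image("top");W=cloud("top",d);np.save("W2.npy",W);cv2.imwrite("top2.png",im[:,:,::-1])
w=W[120:300,150:290].reshape(-1,3)
a=np.radians(21.8);R=np.array([[np.cos(a),np.sin(a)],[-np.sin(a),np.cos(a)]])
c=(w[:,:2]-[.562,.350])@R.T*1000; z=w[:,2]*1000
m=(abs(c[:,1])<60)&(z>20)&(z<220)&(abs(c[:,0])<200)
for x in range(-60,200,10):
    k=m&(abs(c[:,0]-x)<5); 
    if k.sum()>3:print(x,np.percentile(z[k],[10,50,90]).round(),c[k,1].min().round(),c[k,1].max().round())
c2=cv2.resize(im[170:330,150:310,::-1],None,fx=3.7,fy=3.7,interpolation=cv2.INTER_CUBIC);cv2.imwrite("pics/c3.png",c2)
E
```

```text
time_s: 8.1
position: [0.3536, 0.2638, 0.2772]
tool_rot: [[0.928, 0.372, -0.001], [0.372, -0.928, -0.001], [-0.002, 0.0, -1.0]]
ft_force: [0.5, 0.1, -0.1]
grip_width: 0.0115
gripper_force: 78.8
-50 [22. 27. 31.] -59.0 59.0
-40 [27. 31. 33.] -59.0 59.0
-30 [28. 31. 38.] -60.0 59.0
-20 [30. 59. 68.] -60.0 60.0
-10 [67. 71. 74.] -60.0 60.0
0 [66. 70. 73.] -60.0 59.0
10 [47. 62. 67.] -59.0 59.0
20 [28. 31. 34.] -60.0 60.0
30 [27. 31. 33.] -60.0 60.0
40 [28. 30. 33.] -59.0 59.0
50 [27. 30. 35.] -60.0 59.0
60 [30. 32. 35.] -59.0 60.0
70 [26. 29. 32.] -60.0 60.0
80 [23. 26. 29.] -59.0 60.0
90 [21. 23. 26.] -60.0 59.0
100 [ 21. 122. 127.] -60.0 60.0
110 [ 35.  53. 124.] -60.0 60.0
120 [ 61. 118. 122.] -60.0 59.0
130 [113. 117. 120.] -59.0 59.0
140 [111. 113. 114.] -54.0 52.0
```

View pics/c3.png

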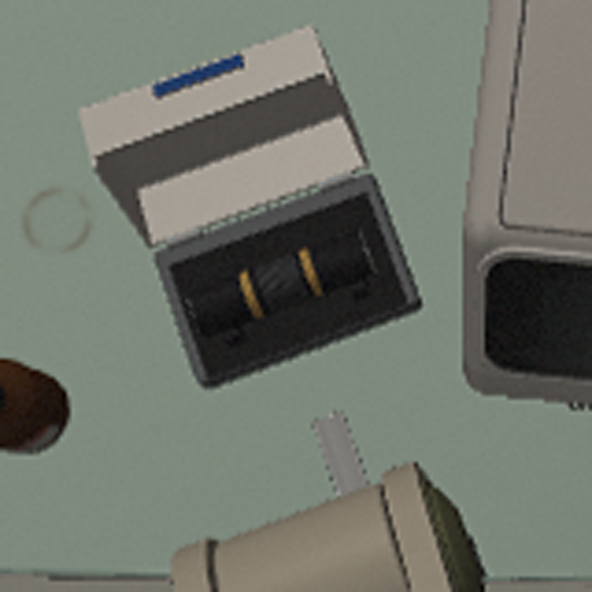

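The hood lies fully open behind the case, and the barrel with its brass rings is at crop (245–320, 255–310). I lay the opener back at its old spot.

```bash
python3 -m creep '[{"jaw":1,"travel":[10,4,-10],"roll":0.1},{"jaw":1,"travel":[20,8,-20],"roll":0.2},{"jaw":1,"travel":[30,12,-30],"roll":0.3},{"jaw":1,"travel":[40,16,-40],"roll":0.4},{"jaw":1,"travel":[52,20,-50],"roll":0.5},{"jaw":1,"travel":[52,20,-60],"roll":0.6},{"jaw":1,"travel":[52,20,-70],"roll":0.7},{"jaw":1,"travel":[52,20,-80],"roll":0.8},{"jaw":1,"travel":[52,20,-88],"roll":0.902},{"jaw":1,"travel":[52,20,-93],"roll":0.902},{"jaw":1,"travel":[52,20,-96.5],"roll":0.902},{"jaw":1,"travel":[52,20,-96.5],"roll":0.902}]'
python3 -m creep '[{"jaw":0.3,"travel":[0,0,0],"roll":0},{"jaw":-0.5,"travel":[0,0,0],"roll":0},{"jaw":-1,"travel":[0,0,1],"roll":0},{"jaw":-1,"travel":[0,0,1],"roll":0},{"jaw":-1,"travel":[0,0,1],"roll":0},{"jaw":-1,"travel":[0,0,1],"roll":0},{"jaw":-1,"travel":[0,0,20],"roll":0},{"jaw":-1,"travel":[0,0,60],"roll":0},{"jaw":-1,"travel":[0,0,110],"roll":0},{"jaw":-1,"travel":[0,0,110],"roll":0}]'
python3 - <<'E'
from h import *
W=np.load("W2.npy")
w=W[170:330,150:310].reshape(-1,3);z=w[:,2]
a=np.radians(21.8);R=np.array([[np.cos(a),np.sin(a)],[-np.sin(a),np.cos(a)]])
c=(w[:,:2]-[.562,.350])@R.T*1000
m=(z>.052)&(z<.078)&(abs(c[:,0]+5)<30)&(abs(c[:,1])<75)
print(rect(w[m]),np.percentile(c[m],[1,99],axis=0)); m2=m&(z>.066);print(rect(w[m2]),w[m2].mean(0))
im=cv2.imread("top2.png")
for y in (-50,-25,0,25,50):
    k=m2&(abs(c[:,1]-y)<10);print(y,c[k,0].mean(),np.percentile(z[k],90))
E
```

```text
time_s: 9.35
position: [0.4081, 0.2847, 0.1805]
tool_rot: [[0.286, 0.958, 0.001], [0.958, -0.286, 0.0], [0.0, 0.0, -1.0]]
ft_force: [-0.5, 0.2, -0.1]
grip_width: 0.0119
gripper_force: 78.9
time_s: 10.35
position: [0.4083, 0.2849, 0.296]
tool_rot: [[0.284, 0.959, 0.01], [0.959, -0.284, 0.004], [0.007, 0.009, -1.0]]
ft_force: [0.6, 0.0, -0.5]
grip_width: 0.0857
gripper_force: 0.0
(array([555. , 348.3]), array([ 33. , 121.2]), -68.59) [[-22.57391598 -59.02526928]
 [  8.56256486  59.66884103]]
(array([554.5, 348.1]), array([ 28.7, 121.1]), -69.1) [0.55420456 0.34881313 0.07003249]
-50 -7.618733275576091 0.07263793109476784
-25 -7.77842238037341 0.073340150508031
0 -7.18556942726725 0.07345404110357201
25 -7.631004575080244 0.07310044098422734
50 -7.098985818729419 0.0726364310898063
```

```bash
python3 -m creep '[{"jaw":-1,"travel":[20,8,0],"roll":0.14},{"jaw":-1,"travel":[60,25,0],"roll":0.28},{"jaw":-1,"travel":[100,45,0],"roll":0.42},{"jaw":-1,"travel":[130,58,0],"roll":0.56},{"jaw":-1,"travel":[146,62.5,0],"roll":0.665},{"jaw":-1,"travel":[146,62.5,0],"roll":0.665},{"jaw":-1,"travel":[146,62.5,0],"roll":0.665}]'
python3 - <<'E'
from h import *
o=observe();print(np.round(o["position"],4),np.degrees(np.arctan2(o["tool_rot"][1,1],o["tool_rot"][0,1])),o["q"].round(1))
im,d=get_image("top");cv2.imwrite("pics/t4.png",im[:,:,::-1]);W=cloud("top",d)
w=W[285:325,200:290].reshape(-1,3);k=(w[:,2]>.005)&(w[:,2]<.03);print(rect(w[k]),k.sum())
E
```

```text
time_s: 11.05
position: [0.5531, 0.3468, 0.2897]
tool_rot: [[-0.366, 0.931, -0.002], [0.931, 0.366, -0.001], [0.0, -0.002, -1.0]]
ft_force: [-0.2, 0.4, 0.1]
grip_width: 0.0854
gripper_force: 0.0
[0.5531 0.3468 0.2897] 21.44992981343979 [21.7 37.4 66.3  0.  76.4  0.3]
(array([419., 236.]), array([95.2, 88.8]), 0.83) 100
```

View pics/t4.png

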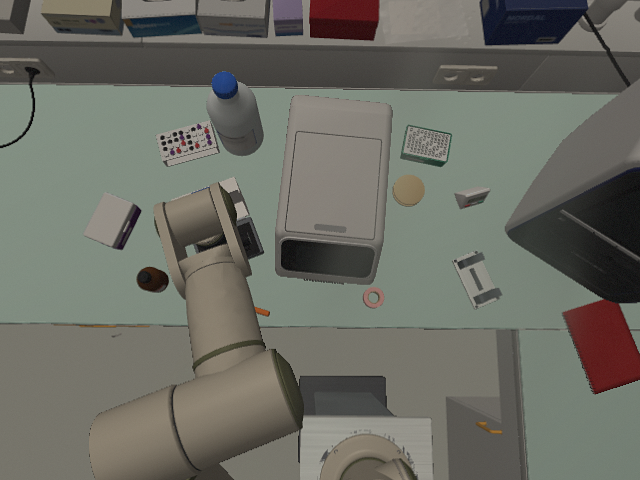

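The arm is above the case and the opener's handle end shows at (262,311), lying on the worktop. I descend on the barrel and grip it.

```bash
python3 -m creep '[{"jaw":-1,"travel":[0.5,0.5,-30],"roll":0},{"jaw":-1,"travel":[0.5,0.5,-55],"roll":0},{"jaw":-1,"travel":[0.5,0.5,-72],"roll":0},{"jaw":-1,"travel":[0.5,0.5,-80],"roll":0},{"jaw":-1,"travel":[0.5,0.5,-80],"roll":0},{"jaw":0,"travel":[0.5,0.5,-80],"roll":0},{"jaw":0.3,"travel":[0.5,0.5,-80],"roll":0},{"jaw":1,"travel":[0.5,0.5,-80],"roll":0},{"jaw":1,"travel":[0.5,0.5,-80],"roll":0},{"jaw":1,"travel":[0.5,0.5,-80],"roll":0},{"jaw":1,"travel":[0.5,0.5,-80],"roll":0},{"jaw":1,"travel":[0.5,0.5,-80],"roll":0}]' 60
python3 -m creep '[{"jaw":1,"travel":[0,0,10],"roll":0},{"jaw":1,"travel":[0,0,35],"roll":0},{"jaw":1,"travel":[0,0,70],"roll":0},{"jaw":1,"travel":[0,0,100],"roll":0},{"jaw":1,"travel":[0,0,110],"roll":0},{"jaw":1,"travel":[0,0,110],"roll":0}]'
```

```text
time_s: 12.3
position: [0.5552, 0.3479, 0.2122]
tool_rot: [[-0.368, 0.93, 0.006], [0.93, 0.368, 0.003], [0.0, 0.007, -1.0]]
ft_force: [6.1, 2.1, 2.9]
grip_width: 0.0302
gripper_force: 59.3
time_s: 12.9
position: [0.5539, 0.3475, 0.3216]
tool_rot: [[-0.368, 0.93, 0.002], [0.93, 0.368, 0.001], [-0.0, 0.002, -1.0]]
ft_force: [0.7, 0.1, -3.1]
grip_width: 0.0305
gripper_force: 59.5
```

```bash
python3 -m creep '[{"jaw":1,"travel":[-40,-12,15],"roll":0},{"jaw":1,"travel":[-80,-24,30],"roll":0},{"jaw":1,"travel":[-118,-36,40],"roll":0},{"jaw":1,"travel":[-154,-47,40],"roll":0},{"jaw":1,"travel":[-174,-80,40],"roll":0},{"jaw":1,"travel":[-190,-115,40],"roll":0},{"jaw":1,"travel":[-194,-155,40],"roll":-0.1},{"jaw":1,"travel":[-194,-195,40],"roll":-0.22},{"jaw":1,"travel":[-194,-235,40],"roll":-0.34},{"jaw":1,"travel":[-194,-275,40],"roll":-0.46},{"jaw":1,"travel":[-194,-315,40],"roll":-0.58},{"jaw":1,"travel":[-194,-355,40],"roll":-0.70}]'
python3 -m creep '[{"jaw":1,"travel":[0,-40,0],"roll":-0.12},{"jaw":1,"travel":[0,-80,0],"roll":-0.24},{"jaw":1,"travel":[0,-120,0],"roll":-0.36},{"jaw":1,"travel":[0,-160,0],"roll":-0.48},{"jaw":1,"travel":[10,-198,0],"roll":-0.60},{"jaw":1,"travel":[35,-228,0],"roll":-0.72},{"jaw":1,"travel":[65,-250,0],"roll":-0.80},{"jaw":1,"travel":[95,-265,0],"roll":-0.853},{"jaw":1,"travel":[115,-275,0],"roll":-0.853},{"jaw":1,"travel":[127,-278,0],"roll":-0.853},{"jaw":1,"travel":[127,-278,0],"roll":-0.853},{"jaw":1,"travel":[127,-278,0],"roll":-0.853}]'
python3 -c "
from h import *
o=observe();print(np.degrees(np.arctan2(o['tool_rot'][1,1],o['tool_rot'][0,1])),o['q'].round(1))
im,d=get_image('scene');cv2.imwrite('pics/s5.png',im[150:450,330:630,::-1])
W=cloud('scene',d);np.save('Ws.npy',W)
im,d=get_image('top');W=cloud('top',d);np.save('Wt.npy',W)
"
```

```text
time_s: 14.1
position: [0.3594, -0.0089, 0.3592]
tool_rot: [[0.322, 0.947, -0.003], [0.947, -0.322, 0.001], [0.0, -0.003, -1.0]]
ft_force: [0.8, 0.3, -1.2]
grip_width: 0.0306
gripper_force: 59.9
time_s: 15.3
position: [0.4868, -0.2852, 0.359]
tool_rot: [[0.923, 0.385, -0.002], [0.385, -0.923, 0.002], [-0.001, -0.003, -1.0]]
ft_force: [-0.2, 0.4, -1.2]
grip_width: 0.0305
gripper_force: 59.9
-67.36526283564635 [-42.4  25.3  76.5  -0.   78.4  25. ]
```

View pics/s5.png

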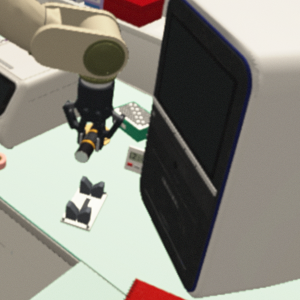

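The barrel hangs crosswise in the jaws, centred above the V-block (crop (85,205)). I'll take one cross-check of the V-block pose from both cameras.

Run:
```python
from h import *
a=np.radians(22.6);R=np.array([[np.cos(a),np.sin(a)],[-np.sin(a),np.cos(a)]])
for f in("Ws.npy","Wt.npy"):
    w=np.load(f).reshape(-1,3);z=w[:,2];c=(w[:,:2]-[.4878,-.285])@R.T*1000
    m=(z>.04)&(z<.056)&(abs(c[:,0])<75)&(abs(c[:,1])<45)
    print(f,m.sum(),rect(w[m]),np.percentile(c[m],[1,99],axis=0).round(1)) if m.sum()>5 else print(f,m.sum())
    m=(z>.004)&(z<.06)&(abs(c[:,0])<85)&(abs(c[:,1])<50)
    print(" all",m.sum(),rect(w[m]),np.percentile(c[m],[.5,99.5],axis=0).round(1))
    m=(z>.14)&(z<.225)&(abs(c[:,0])<85)&(abs(c[:,1])<18)
    if m.sum()>5: print(" brl",m.sum(),np.percentile(c[m],[1,99],axis=0).round(1),np.percentile(z[m],[2,98]))
    for s in(-1,1):
        m=(z>.014)&(z<.052)&(abs(c[:,0]-48*s)<11)&(abs(c[:,1])<26)
        # groove: v-profile  z=|y-y0|+k
        y=c[m,1];zz=z[m]*1000
        if m.sum()>20:
            from scipy.optimize import least_squares
            r=least_squares(lambda p:np.abs(y-p[0])+p[1]-zz,[0,29],loss="soft_l1");print("  groove",s,m.sum(),r.x.round(2),np.median(abs(r.fun)).round(2))
```

```text
Ws.npy 224 (array([ 487.4, -285.6]), array([120.1,  58.4]), 22.17) [[-60.2 -28.8]
 [ 58.2  28.1]]
 all 1404 (array([ 494.7, -286.6]), array([157.3,  85.5]), 25.42) [[-69.3 -36.5]
 [ 63.   35. ]]
 brl 539 [[-65.5 -17.2]
 [ 39.7  17. ]] [0.19085637 0.2212896 ]
  groove -1 267 [-0.61 23.54] 4.65
  groove 1 247 [-0.15 22.27] 6.01
Wt.npy 216 (array([ 487.6, -284.5]), array([116. ,  57.8]), 22.74) [[-57.2 -27.6]
 [ 57.8  29.2]]
 all 1502 (array([ 488.7, -285.4]), array([167.4,  98.2]), 22.5) [[-67.8 -36.1]
 [ 79.7  40.5]]
 brl 329 [[  9.7 -12.7]
 [ 56.9  16.3]] [0.20017863 0.22076939]
  groove -1 172 [-0.05 27.95] 2.25
  groove 1 159 [ 0.12 28.14] 1.85
```

```bash
python3 -m creep '[{"jaw":1,"travel":[2,1,-40],"roll":0},{"jaw":1,"travel":[2,1,-80],"roll":0},{"jaw":1,"travel":[2,1,-110],"roll":0},{"jaw":1,"travel":[2,1,-130],"roll":0},{"jaw":1,"travel":[2,1,-140],"roll":0},{"jaw":1,"travel":[2,1,-144],"roll":0},{"jaw":1,"travel":[2,1,-144],"roll":0},{"jaw":1,"travel":[2,1,-144],"roll":0}]'
python3 - <<'E'
from h import *
o=observe();print(o["ft_force"],o["wrist_torque"])
im,d=get_image('scene');cv2.imwrite('pics/s6.png',cv2.resize(im[290:400,370:500,::-1],None,fx=5,fy=5,interpolation=cv2.INTER_CUBIC))
print(o["position"])
E
```

```text
time_s: 16.2
position: [0.4892, -0.2847, 0.2176]
tool_rot: [[0.923, 0.385, 0.001], [0.385, -0.923, -0.001], [0.001, 0.002, -1.0]]
ft_force: [0.1, -0.2, -1.9]
grip_width: 0.0302
gripper_force: 60.0
[ 0.14246427 -0.2340228  -1.93557412] [ 0.03217437  0.02969837 -0.03138397]
[ 0.48922849 -0.28465087  0.21761691]
```

View pics/s6.png

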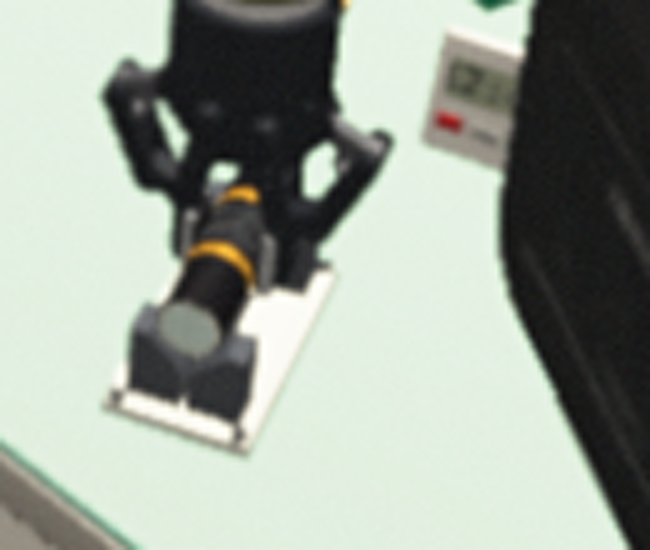

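The barrel's glass end (190,330) sits just above the groove (bottom at (185,395)), centred between the horns. I lower it in small steps on force.

```bash
python3 -m creep '[{"jaw":1,"travel":[0,0,-3],"roll":0},{"jaw":1,"travel":[0,0,-6],"roll":0},{"jaw":1,"travel":[0,0,-6],"roll":0},{"jaw":1,"travel":[0,0,-6],"roll":0}]'
python3 -m creep '[{"jaw":1,"travel":[0,0,-1.5],"roll":0},{"jaw":1,"travel":[0,0,-1.5],"roll":0},{"jaw":1,"travel":[0,0,-1.5],"roll":0}]'
```

```text
time_s: 16.65
position: [0.4891, -0.2845, 0.2105]
tool_rot: [[0.923, 0.385, -0.0], [0.385, -0.923, 0.0], [-0.0, -0.0, -1.0]]
ft_force: [0.2, 0.2, -1.3]
grip_width: 0.0307
gripper_force: 60.0
time_s: 16.95
position: [0.4891, -0.2845, 0.209]
tool_rot: [[0.923, 0.385, -0.0], [0.385, -0.923, 0.0], [-0.0, -0.0, -1.0]]
ft_force: [-0.5, -0.4, -1.9]
grip_width: 0.0301
gripper_force: 60.0
```

```bash
python3 -m creep '[{"jaw":1,"travel":[0,0,-1],"roll":0},{"jaw":1,"travel":[0,0,-1],"roll":0},{"jaw":1,"travel":[0,0,-1],"roll":0}]'
python3 -m creep '[{"jaw":1,"travel":[0,0,-0.7],"roll":0},{"jaw":1,"travel":[0,0,-0.7],"roll":0},{"jaw":1,"travel":[0,0,-0.7],"roll":0}]'
```

```text
time_s: 17.25
position: [0.4891, -0.2845, 0.2086]
tool_rot: [[0.923, 0.385, 0.0], [0.385, -0.923, -0.0], [0.0, 0.001, -1.0]]
ft_force: [-2.3, 1.4, 5.2]
grip_width: 0.0307
gripper_force: 60.7
time_s: 17.55
position: [0.4891, -0.2844, 0.2086]
tool_rot: [[0.923, 0.385, 0.001], [0.385, -0.923, -0.001], [0.0, 0.001, -1.0]]
ft_force: [-4.2, 4.2, 11.8]
grip_width: 0.0302
gripper_force: 61.5
```

Contact. The sideways force of about 5.5 N toward +y of the block means one flank bears more, so I ease up and shift about 0.6 mm that way.

```bash
python3 -m creep '[{"jaw":1,"travel":[0,0,1.2],"roll":0},{"jaw":1,"travel":[-0.3,0.6,1.2],"roll":0},{"jaw":1,"travel":[-0.3,0.6,1.2],"roll":0},{"jaw":1,"travel":[-0.3,0.6,0.5],"roll":0},{"jaw":1,"travel":[-0.3,0.6,0],"roll":0},{"jaw":1,"travel":[-0.3,0.6,0],"roll":0},{"jaw":1,"travel":[-0.3,0.6,0],"roll":0}]'
python3 - <<'E'
from h import *
for i in range(4):
    get_image("top");o=observe();f=o["ft_force"];print(f.round(2),"lat",(-.384*f[0]+.923*f[1]).round(2),"ax",(.923*f[0]+.384*f[1]).round(2),o["wrist_torque"].round(2))
E
```

```text
time_s: 18.25
position: [0.4889, -0.284, 0.2082]
tool_rot: [[0.923, 0.384, 0.001], [0.384, -0.923, -0.001], [0.0, 0.001, -1.0]]
ft_force: [-1.7, 1.4, 10.1]
grip_width: 0.0304
gripper_force: 61.1
[-1.99  1.63  8.86] lat 2.27 ax -1.21 [ 0.2   0.39 -0.09]
[-3.06  1.29  9.25] lat 2.37 ax -2.33 [ 0.17  0.35 -0.12]
[-2.17  1.31  8.25] lat 2.04 ax -1.5 [ 0.18  0.33 -0.17]
[-2.57  1.59  8.69] lat 2.46 ax -1.76 [ 0.17  0.32 -0.11]
```

```bash
python3 -m creep '[{"jaw":1,"travel":[0,0,1.6],"roll":0},{"jaw":1,"travel":[-0.3,0.35,1.6],"roll":0},{"jaw":1,"travel":[-0.3,0.35,1.6],"roll":0},{"jaw":1,"travel":[-0.3,0.35,0.6],"roll":0},{"jaw":1,"travel":[-0.3,0.35,-0.3],"roll":0},{"jaw":1,"travel":[-0.3,0.35,-0.3],"roll":0},{"jaw":1,"travel":[-0.3,0.35,-0.3],"roll":0}]'
python3 - <<'E'
from h import *
for i in range(4):
    get_image("top");o=observe();f=o["ft_force"];print(f.round(2),"lat",(-.384*f[0]+.923*f[1]).round(2),"ax",(.923*f[0]+.384*f[1]).round(2),o["wrist_torque"].round(2),o["position"].round(4))
E
```

```text
time_s: 19.15
position: [0.4887, -0.2838, 0.2081]
tool_rot: [[0.923, 0.384, 0.001], [0.384, -0.923, -0.002], [0.001, 0.002, -1.0]]
ft_force: [-1.7, -0.5, 10.7]
grip_width: 0.0302
gripper_force: 61.3
[-1.5  -0.33 10.77] lat 0.27 ax -1.51 [ 0.01  0.29 -0.17] [ 0.4887 -0.2839  0.2081]
[-1.55 -0.95 10.53] lat -0.28 ax -1.8 [ 0.07  0.26 -0.15] [ 0.4887 -0.2839  0.2081]
[-1.91 -0.38 10.53] lat 0.38 ax -1.91 [ 0.03  0.3  -0.08] [ 0.4887 -0.2838  0.2081]
[-1.82 -0.14 10.2 ] lat 0.57 ax -1.74 [ 0.02  0.34 -0.09] [ 0.4887 -0.2839  0.2081]
```

```bash
python3 -m creep '[{"jaw":1,"travel":[0,0,-0.2],"roll":0},{"jaw":1,"travel":[0,0,-0.2],"roll":0},{"jaw":1,"travel":[0,0,-0.2],"roll":0},{"jaw":1,"travel":[0,0,-0.2],"roll":0}]'
python3 - <<'E'
from h import *
a=np.radians(22.6);R=np.array([[np.cos(a),np.sin(a)],[-np.sin(a),np.cos(a)]])
for n in("scene","top"):
    im,d=get_image(n);w=cloud(n,d).reshape(-1,3);z=w[:,2]*1000;c=(w[:,:2]-[.4876,-.285])@R.T*1000
    def q(m,t): print(n,t,m.sum(),np.percentile(c[m,0],[2,25,50,75,98]).round(1) if m.sum()>4 else "")
    q((z>44)&(z<62)&(abs(c[:,1])<9)&(c[:,0]<-50)&(c[:,0]>-75),"barrel -end")
    q((z>15)&(z<32)&(abs(c[:,1])<25)&(c[:,0]<-50)&(c[:,0]>-64),"upright -face")
    q((z>60)&(z<75)&(abs(c[:,1])<9)&(abs(c[:,0])<75),"barrel top")
    q((z>40)&(z<52)&(abs(abs(c[:,1])-24)<4)&(abs(c[:,0])<75),"upright tops")
    if n=="scene":cv2.imwrite('pics/s7.png',cv2.resize(im[290:400,370:500,::-1],None,fx=5,fy=5,interpolation=cv2.INTER_CUBIC))
for i in range(3):
    get_image("top");print(observe()["ft_force"].round(2))
E
```

```text
time_s: 19.75
position: [0.4887, -0.2838, 0.2081]
tool_rot: [[0.923, 0.385, 0.002], [0.385, -0.923, -0.002], [0.001, 0.002, -1.0]]
ft_force: [-1.8, 0.4, 13.7]
grip_width: 0.03
gripper_force: 61.3
scene barrel -end 46 [-62.5 -61.1 -59.6 -58.8 -56.6]
scene upright -face 120 [-60.6 -58.4 -57.5 -56.3 -52.7]
scene barrel top 209 [-61.6 -43.  -21.7   1.2  29. ]
scene upright tops 106 [-58.1 -50.5 -36.9  -4.4  58. ]
top barrel -end 0 
top upright -face 0 
top barrel top 119 [18.3 29.8 40.  51.  59.6]
top upright tops 53 [38.9 43.5 48.9 53.5 58. ]
[-2.52  0.65 12.38]
[-1.59 -0.38 11.96]
[-2.38  0.35 12.76]
```

View pics/s7.png

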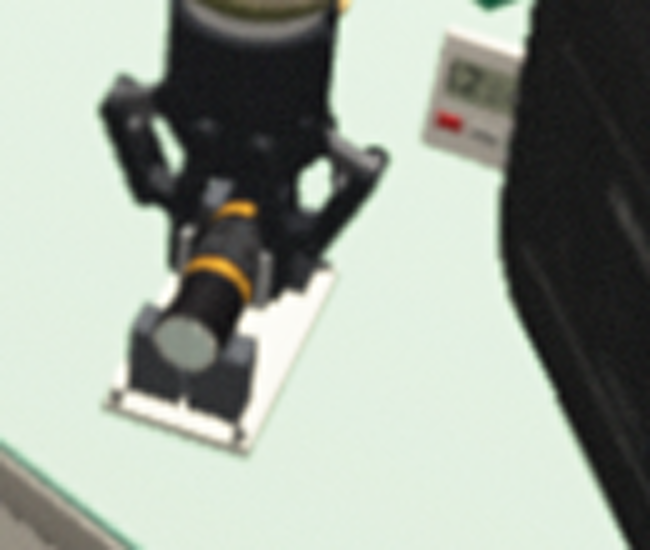

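The barrel lies in the groove with its end disc (188,343) between both flanks. Its ends are at −60 and +60, so it is centred. I ease the push slightly to mid-range and hand in.

```bash
python3 -m creep '[{"jaw":1,"travel":[0,0,0.1],"roll":0},{"jaw":1,"travel":[0,0,0.1],"roll":0},{"jaw":1,"travel":[0,0,0.1],"roll":0},{"jaw":1,"travel":[0,0,0.1],"roll":0},{"jaw":1,"travel":[0,0,0.1],"roll":0}]'
python3 - <<'E'
from h import *
F=[]
for i in range(8):
    get_image("top");F.append(observe()["ft_force"])
F=np.mean(F,0);print(F.round(2))
if 10.8<F[2]<13: print(close_job())
E
```

```text
time_s: 20.5
position: [0.4887, -0.2838, 0.2081]
tool_rot: [[0.923, 0.384, 0.002], [0.384, -0.923, -0.002], [0.001, 0.002, -1.0]]
ft_force: [-2.2, 0.8, 12.1]
grip_width: 0.0303
gripper_force: 61.3
[-2.07 -0.14 11.25]
the job is handed in; nothing more can be done
None
```

The job is handed in at about 21 s: the hood was levered fully open with the opener, the opener is back on the worktop, and the barrel is held centred in the V-block on both flanks, pressed with about 11–13 N.

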